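Tip the slide box down and push it home against its stop bar

TASK

The empty slide box has been left standing on its end in front of the aluminium stop bar. Without gripping or lifting it, push its top over with the fingertips so that it falls towards the bar and lies flat on its base, lid up; then push it along the bench until its end sits flush against the bar, within the bar's length, and let go. Leave the small things standing around where they are.

Things in the scene. Friction and masses are not known exactly. Their poses are not given: they have to be found in the camera images.
- slide_box: Empty shut blue slide box, loose, 106x170x39 mm (own x, y, z), about 0.16 kg. Origin: centre of its base face; z base to lid, y along its length, x across (catch at -x). End faces flat, 98 mm wide, 85 mm from the origin. It starts standing on its -y end, 170 mm high: y up, base towards the bar, lid towards the robot. Lying flat it slides with 1 to 2 N.
- lid_push (a point): Middle of the lid's outer face across, 55 mm from the box's middle towards the +y end: at the start 140 mm above the bench, facing the robot. Axes as the box. A push under 1 N here tips the box about the lower edge of its base; after about 0.23 rad it overbalances, drops flat and may slide or turn a little, +y end then about 40 to 85 mm short of the bar.
- foot_end (a point): Centre of the box's -y end face (half-way between base and lid): under the box at the start, the end nearest the robot once it lies flat; push here towards the bar. Axes as the box. A box that meets the bar askew can wedge between one corner and one finger: push with spread fingers on this face and turn it square to the bar on the way.
- stop_bar: Straight aluminium bar screwed to the bench (fixed), 24 mm deep, 180 mm long, 25 mm high. Origin: on the bench, at the middle of its front face, which the box's end must meet. x points away from the robot, square to that face, y along the bar to the left, z up.
- petri_3: Bystander: clear round covered dish, 60 mm across, 16 mm high, right of the box's place, loose; origin at the centre of its underside.
- gel_1: Bystander: flat square sample box with black base and clear lid, 54x52x16 mm, right of the box's place near the bar, loose; origin at the centre of its underside.
- loupe: Bystander: standing black loupe, 36 mm across, 34 mm high, left of the box's place near the bar, loose; origin at the centre of its underside.
- objective_can_2: Bystander: white screw-top canister with grey cap, 39 mm across, 50 mm high, left of the box's place, loose; origin at the centre of its underside.
- tweezers_2: Bystander: tweezers lying on edge at the right edge of the bench, 11x160x13 mm, loose; origin at the centre of its underside.
- cot_jar: Bystander: large white screw-top canister, 64 mm across, 66 mm high, at the left front, loose; origin at the centre of its underside.
- bulb_box: Bystander: upright brown carton, 46x46x63 mm, at the left, loose; origin at the centre of its underside.
Things that resemble listed ones, but are neither listed nor needed, are in the scene too. Of the things that look like the slide_box, take the one that is farthest to the robot's left at the start.

How it is judged:
By the outcome, as a careful person would: the job done as asked, in the order asked, and still so for the second after the job is handed in, with the robot touching nothing.
It also fails if it takes over 48 s, if anything falls off the work surface, if the arm or the gripper's body presses on something with over 40 N, if the wrist force passes 120 N, or if a joint passes its speed limit or range.

ROBOT

A 6-joint arm with a two-finger parallel gripper is mounted at the origin on a cart in front of the work surface, level with it; the furniture and walls round the work are solid. World frame = base frame: x ahead of the robot, y to its left, z up, the work surface at z = 0. Lengths are in m, angles in degrees, forces in N, time in s.
With the tool pointing down it reaches from about 0.35 to 0.875 m from the base axis. Payload 4.2 kg.
Tool frame: the origin (TCP) lies midway between the tips of the shut fingers; the grasp point (between the pads) lies 19 mm behind it (hold_point_z is the z of the grasp point in the tool frame, in m); z points along the fingers, y is the direction in which the jaws open and shut (so a half turn about z gives the same grasp; the last joint's range is limited). The gripper opens to 87 mm and grips with 3 to 60 N. Pads are 19 mm wide; open, the fingers measure 117 mm over their backs; the gripper's body (75 mm by 190 mm) begins 51 mm behind the grasp point.
Start: joints at [-58.923, 22.042, 0.453, 0, -68.411, -14.817], TCP at [0.175, -0.6, 0.187] pointing down, gripper open.
Joint ranges: [-179.83, 179.83], [-69.29, 118.12], [-61.27, 80.66], [-181.25, 117.63], [-171.15, -9.14], [-177.46, 177.46]. Speed limits (degrees/s): [159.86, 159.86, 180, 180, 180, 180].

INTERFACE

Orientations are given as a 3x3 rotation matrix whose columns are the frame's x, y, z axes.
In Python, from station import * gives the robot as it stands. The module is installed in compiled form; this text tells all that it offers.
- The arm moves only by the tool jog_arm, never from a script. Its argument "moves" is a list of rows, each a list of 7 numbers: the closure, from -1 (fully open) to 1 (shut), then the shift along the tool's x, y, z in m, then the turn, a rotation vector about the tool's x, y, z in rad. In form: [[gripper, x, y, z, wx, wy, wz], ...]. A call has exactly 10 rows; each row is the pose to reach, as a shift and turn from the pose commanded when the call began, along the tool's axes at that moment; what a row does not reach only later rows make up. A row lasts 1/12 s, in which the tool goes at most 41.7 mm and 7.16 degrees, less where a joint would pass 70% of its speed; a pose out of reach is approached as far as the arm can. A call with a gripper value outside its range is refused whole. The fingers move at their own pace and stop on an object; the grip force is fixed at half the most. Time passes only in rows, so rows that repeat a pose let the fingers close, or fill a call up. It gives the time, the measured TCP pose, the force and the opening at its end, in the units of the state.
- sense(): the state, without advancing time (a new reading comes with each control period).
- capture(name): name is "side" or "top"; returns a dict with "frame" (420x560x3 uint8, red, green, blue), "fov_y" (degrees; the focal length in pixels is half the picture's height over the tangent of half this angle, whatever the lens; pixels are square), "cx", "cy" (the principal point, pixels), "k1" (the pictures are not rectified: a ray, as slopes to the right and down, at radius r is drawn at 1 + k1 r^2 times it, then the intrinsics apply), "world_from_camera" (4x4, takes a point from camera to world coordinates). Camera axes: x right, y down, z forward; pixel columns grow to the right and rows downward; lengths in m; the calibration is good to about 2 mm. A picture is of the moment at which its call begins. There is no depth.
- finish_job(): hands the job in, once; it reports no verdict.
The state is a dict: "time_s": time; "joints": joint angles; "joint_velocities": joint speeds; "effort": joint torques, N m; "tcp_pos": TCP position; "ee_rot": TCP orientation; "wrist_force": force on the tool from outside, world axes, zero at the start; "moment": the same for the moment, N m; "gripper_width": opening from 0.0 (shut) to 1.0 (fully open).
Only numpy, scipy, OpenCV 4.12 (cv2) and the standard library are available. Lean on these libraries where they do the work, as an engineer would, in place of code of your own. Each camera call takes 0.05 s, during which the arm holds its last target.

## Working session

There is one attempt and no reset: what is moved stays moved. The work goes in short steps, Python scripts to look and compute and a tool call to move; the robot and the scene stay as the last step left them, time stands still between calls to the robot, and variables do not carry over. Pictures are saved under pics/ and viewed, and the job is handed in when it is done.

Besides the shell and the picture viewer there is one more tool, called after ">>>" by a JSON object that holds its "fn" and its "kwargs". jog_arm: Moves the arm, as the interface text tells. Its arguments: {"type":"object","properties":{"moves":{"type":"array"}},"required":["moves"]}

```bash
mkdir -p pics; cat > h.py <<'E'
from station import *
import numpy as np, cv2
def K(c):
    h=c["frame"].shape[0]; f=h/2/np.tan(np.radians(c["fov_y"])/2); return f
def ray(c,u,v):
    f=K(c); d=np.array([(u-c["cx"])/f,(v-c["cy"])/f]); rd=np.linalg.norm(d); r=rd
    for _ in range(30): r=rd/(1+c["k1"]*r*r)
    if rd>0: d=d*r/rd
    T=np.array(c["world_from_camera"]); return T[:3,3],T[:3,:3]@np.array([d[0],d[1],1])
def onz(c,u,v,z):
    o,d=ray(c,u,v); return o+d*(z-o[2])/d[2]
def proj(c,p):
    T=np.linalg.inv(np.array(c["world_from_camera"])); q=T[:3,:3]@np.array(p)+T[:3,3]; d=q[:2]/q[2]; d=d*(1+c["k1"]*(d@d)); return d*K(c)+[c["cx"],c["cy"]]
def save(c,n,s=1):
    im=cv2.cvtColor(c["frame"],cv2.COLOR_RGB2BGR); cv2.imwrite("pics/"+n,cv2.resize(im,None,fx=s,fy=s) if s!=1 else im)
E
python3 - <<'E'
from h import *
for n in("side","top"):
    c=capture(n); save(c,n+"0.png",1.4); print(n,c["fov_y"],c["cx"],c["cy"],c["k1"]); print(np.round(c["world_from_camera"],3))
s=sense();print(s)
E
```

```text
side 52.145068329497335 280.54596245376337 209.9926468874973 0.020562508669879027
[[ 0.973 -0.108  0.203  0.343]
 [-0.229 -0.354  0.907 -0.921]
 [-0.026 -0.929 -0.369  0.492]
 [ 0.     0.     0.     1.   ]]
top 57.2186587135498 287.9119698365565 206.34124756393211 0.013497415646194982
[[ 2.000e-02 -9.930e-01  1.180e-01  4.100e-01]
 [-1.000e+00 -2.000e-02 -1.000e-03  3.000e-03]
 [ 3.000e-03 -1.180e-01 -9.930e-01  1.109e+00]
 [ 0.000e+00  0.000e+00  0.000e+00  1.000e+00]]
{'time_s': 0.1, 'joints': array([-5.89232279e+01,  2.20860105e+01,  3.88608856e-01, -2.62110546e-02,
       -6.84121804e+01, -1.48166852e+01]), 'joint_velocities': array([-0.06362688,  0.00849545,  0.24067825,  0.1592953 ,  0.03329155,
       -0.02886577]), 'effort': array([ 1.69041028e-03, -3.91690993e+01,  1.87935269e+01,  4.23192635e+00,
        1.34234712e-02, -7.42043312e-05]), 'tcp_pos': array([ 0.17484805, -0.59941134,  0.18627722]), 'ee_rot': array([[-9.60047780e-01, -2.79835439e-01, -6.22894089e-04],
       [-2.79836121e-01,  9.60045986e-01,  1.85761275e-03],
       [ 7.81810882e-05,  1.95770527e-03, -9.99998081e-01]]), 'wrist_force': array([ 0.0418342 ,  0.81670028, -0.74590816]), 'moment': array([-0.03564828, -0.00320564, -0.01942331]), 'gripper_width': 0.9960298275956966}
```

View pics/side0.png

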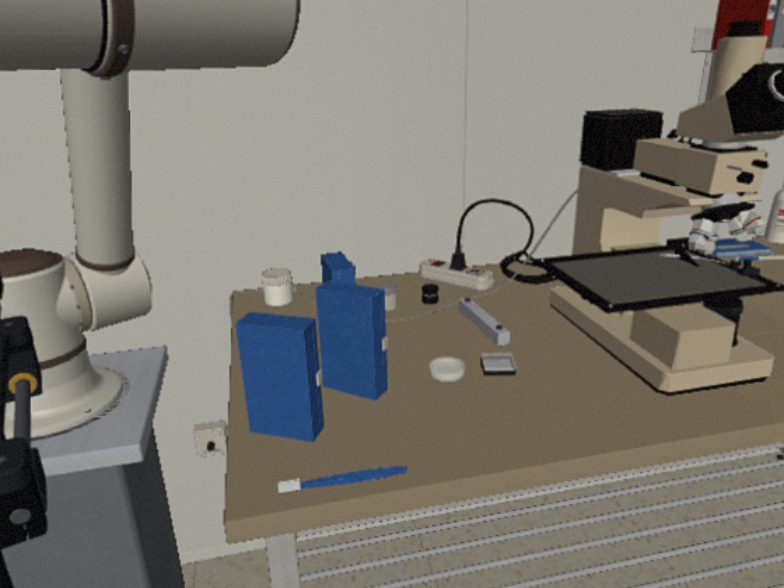

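View pics/top0.png

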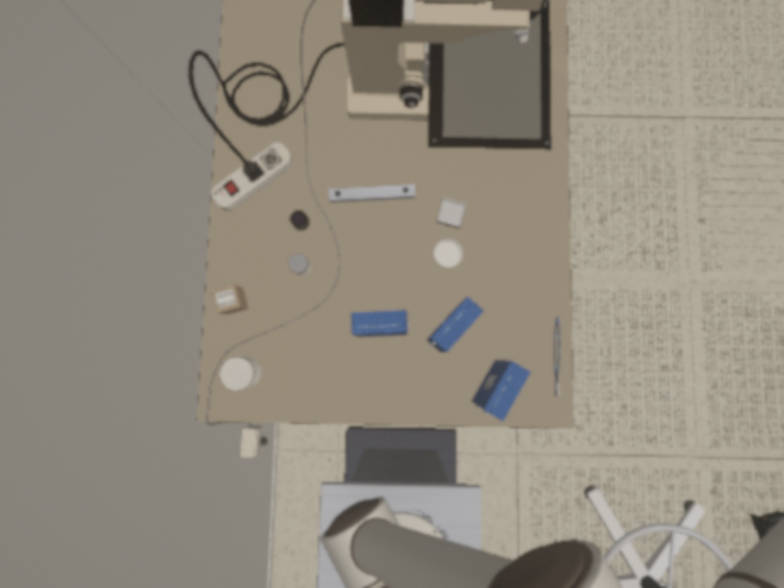

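The top view shows the bar at about (372,192) and three blue boxes, with the target leftmost at (380,322). The bystanders are clear of the lane between the box and the bar. Next I'll measure them.

```bash
python3 - <<'E'
from h import *
c=capture("top"); s=capture("side")
f=c["frame"]; save({"frame":f[120:300,140:420]},"topcrop.png",2.8)
hsv=cv2.cvtColor(f,cv2.COLOR_RGB2HSV)
m=cv2.inRange(hsv,(105,110,40),(125,255,255))
n,l,st,ce=cv2.connectedComponentsWithStats(m)
for i in range(1,n):
    if st[i,4]>60:
        cnt=cv2.findContours((l==i).astype(np.uint8),0,1)[0][0]
        r=cv2.minAreaRect(cnt); bp=cv2.boxPoints(r)
        print(st[i],np.round(bp,1).tolist())
        for z in(0.17,): print(z,[np.round(onz(c,*(p),z)[:2],4).tolist() for p in bp])
# bar: gray low-sat bluish
x0,y0,x1,y1=225,125,305,150
sub=f[y0:y1,x0:x1].astype(int)
m=((sub[...,2]-sub[...,0])>-5).astype(np.uint8)
cnt=max(cv2.findContours(m,0,1)[0],key=cv2.contourArea)
r=cv2.minAreaRect(cnt); bp=cv2.boxPoints(r)+[x0,y0]
print("bar",r,np.round(bp,1).tolist())
for z in(0,0.025): print(z,[np.round(onz(c,*p,z)[:2],4).tolist() for p in bp])
g=s["frame"][180:340,150:390]; save({"frame":g},"sidecrop.png",3.2)
E
```

```text
[310 215  33  34 349] [[308.79998779296875, 240.3000030517578], [333.5, 213.8000030517578], [342.79998779296875, 222.5], [318.1000061035156, 249.0]]
0.17 [[0.4389, -0.0504], [0.5048, -0.1102], [0.4839, -0.1331], [0.4183, -0.0733]]
[253 223  36  15 328] [[252.60000610351562, 224.10000610351562], [288.0, 222.89999389648438], [288.3999938964844, 235.89999389648438], [253.0, 237.10000610351562]]
0.17 [[0.4757, 0.0871], [0.4802, 0.0009], [0.4486, -0.0007], [0.4441, 0.0851]]
[348 261  28  37 374] [[346.6000061035156, 291.29998779296875], [364.5, 259.3999938964844], [376.1000061035156, 265.8999938964844], [358.20001220703125, 297.79998779296875]]
0.17 [[0.3194, -0.1425], [0.3958, -0.1857], [0.3808, -0.2135], [0.3047, -0.1701]]
bar ((40.49952697753906, 12.491097450256348), (7.9172186851501465, 59.39697265625), 86.93350982666016) [[235.6, 135.1], [294.9, 131.9], [295.4, 139.9], [236.1, 143.0]]
0 [[0.7503, 0.1607], [0.7637, -0.0147], [0.7396, -0.0164], [0.7263, 0.1586]]
0.025 [[0.7426, 0.1571], [0.7557, -0.0143], [0.7322, -0.016], [0.7192, 0.1551]]
```

View pics/topcrop.png

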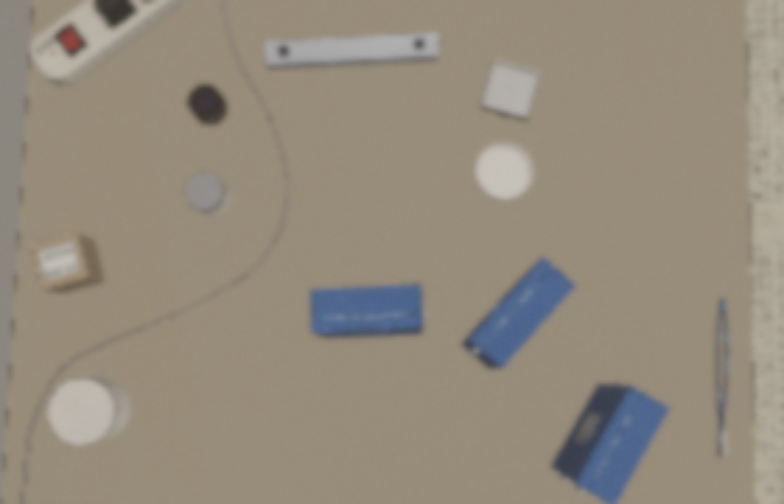

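View pics/sidecrop.png

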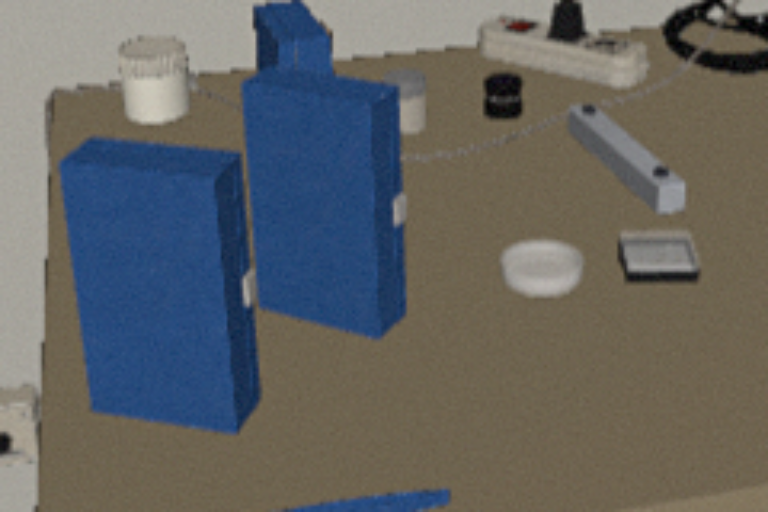

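```bash
cat >> h.py <<'E'
def crop(c,x0,y0,x1,y1,fn,s=4):
    sub=cv2.resize(c["frame"][y0:y1,x0:x1],None,fx=s,fy=s,interpolation=cv2.INTER_CUBIC).astype(int)
    m=fn(sub).astype(np.uint8)
    cnt=max(cv2.findContours(m,0,cv2.CHAIN_APPROX_NONE)[0],key=cv2.contourArea)
    return ((cnt[:,0,:]+.5)/s-.5+[x0,y0]).astype(np.float32)
def rect(P):
    r=cv2.minAreaRect(P.astype(np.float32)); return r
E
python3 - <<'E'
from h import *
c=capture("top"); s=capture("side")
f=c["frame"]
blue=lambda a:(a[...,2]-a[...,0])>15
P=crop(c,235,205,303,255,blue)
W=np.array([onz(c,u,v,.17)[:2] for u,v in P]); print("boxtop",rect(W),cv2.boxPoints(rect(W)).round(4).tolist())
bar=lambda a:(a[...,2]-a[...,0])>-12
B=crop(c,225,125,308,152,bar)
W=np.array([onz(c,u,v,.025)[:2] for u,v in B]); print("bar",rect(W),cv2.boxPoints(rect(W)).round(4).tolist())
sel=lambda lo,hi:W[(W[:,0]<np.median(W[:,0]))&(W[:,1]>lo)&(W[:,1]<hi)]
L=sel(0,.14);vx=np.polyfit(L[:,1],L[:,0],1);print("front line x=a*y+b",vx, np.polyval(vx,.07))
W=np.array([onz(c,u,v,.17)[:2] for u,v in crop(c,235,205,303,255,blue)])
for nm,L in(("far",W[(W[:,0]>np.median(W[:,0]))&(W[:,1]>.01)&(W[:,1]<.08)]),("near",W[(W[:,0]<np.median(W[:,0]))&(W[:,1]>.01)&(W[:,1]<.08)])):
    v=np.polyfit(L[:,1],L[:,0],1);print(nm,v,np.polyval(v,.043))
# side
print("bar side pts")
for u,v in((331,221),(363,238),(368,246)): pass
sp=lambda u,v:(150+u/3.2,180+v/3.2)
for nm,p,z in(("bar far-left top front",(570,112),.025),("bar right top front",(662,187),.025),("bar right bot front",(664,212),0),("bar right top rear",(684,181),.025),
  ("box top rt near(lid)",(374,97),.17),("box top rt far",(399,86),.17),("box top left near",(245,75),.17),("box bot near",(380,337),0),("box bot far right",(405,315),0),("box bot left",(258,305),0)):
    print(nm,onz(s,*sp(*p),z).round(4))
# heights: top-view box near corner vs side ray closest
def tri(c1,p1,c2,p2):
    o1,d1=ray(c1,*p1);o2,d2=ray(c2,*p2)
    t=np.linalg.lstsq(np.c_[d1,-d2],o2-o1,rcond=None)[0];a=o1+t[0]*d1;b=o2+t[1]*d2
    return ((a+b)/2).round(4),np.linalg.norm(a-b).round(4)
tp=lambda u,v:(140+u/2.8-.3,120+v/2.8-.3)
print("tri box rt far top",tri(c,tp(421,286),s,sp(399,86)))
print("tri bar rt front top",tri(c,tp(439,58),s,sp(662,187)))
print("tri bar left front top",tri(c,tp(267,68),s,sp(570,112)))
# proj checks
E
```

```text
boxtop ((0.4612155258655548, 0.04295113682746887), (0.041112400591373444, 0.09693756699562073), 4.016879558563232) [[0.4372999966144562, 0.08990000188350677], [0.4440999925136566, -0.006800000090152025], [0.48510000109672546, -0.004000000189989805], [0.478300005197525, 0.09269999712705612]]
bar ((0.7371492981910706, 0.07108959555625916), (0.02807890810072422, 0.1790991574525833), 4.308215141296387) [[0.7164000272750854, 0.15929999947547913], [0.7299000024795532, -0.019300000742077827], [0.7578999996185303, -0.01720000058412552], [0.7444000244140625, 0.16140000522136688]]
front line x=a*y+b [-0.07378523  0.72906365] 0.7238986833256553
far [-0.06873011  0.48440353] 0.4814481356101391
near [-0.05631928  0.44367275] 0.441251025993905
bar side pts
bar far-left top front [0.7213 0.1492 0.025 ]
bar right top front [ 0.7393 -0.0167  0.025 ]
bar right bot front [ 0.7442 -0.0114  0.    ]
bar right top rear [ 0.76   -0.0114  0.025 ]
box top rt near(lid) [ 0.4935 -0.1232  0.17  ]
box top rt far [ 0.513 -0.109  0.17 ]
box top left near [ 0.4188 -0.0591  0.17  ]
box bot near [ 0.4892 -0.1328  0.    ]
box bot far right [ 0.5117 -0.1095  0.    ]
box bot left [ 0.4147 -0.0679  0.    ]
tri box rt far top (array([ 0.5097, -0.0086,  0.1299]), np.float64(0.0477))
tri bar rt front top (array([ 0.7339, -0.0202,  0.0263]), np.float64(0.0074))
tri bar left front top (array([0.7208, 0.1578, 0.0208]), np.float64(0.0067))
```

```bash
cat >> h.py <<'E'
from scipy.spatial.transform import Rotation as R
def target(yaw,tilt=0):
    # push dir u=(cos yaw,sin yaw); tool x=-u, z down; tilt>0: body leans forward over u (rotate about left axis)
    a=np.radians(yaw);u=np.array([np.cos(a),np.sin(a),0]);l=np.array([-u[1],u[0],0])
    M=np.c_[-u,l,[0,0,-1]]
    return R.from_rotvec(l*np.radians(tilt)).as_matrix()@M
def delta(p,M,p0=None,M0=None):
    s=sense(); p0=s["tcp_pos"] if p0 is None else p0; M0=s["ee_rot"] if M0 is None else M0
    return np.r_[M0.T@(np.array(p)-p0),R.from_matrix(M0.T@M).as_rotvec()].round(4)
def st():
    s=sense();print(s["time_s"],"tcp",s["tcp_pos"].round(4),"F",s["wrist_force"].round(2),"g",s["gripper_width"]);print(s["ee_rot"].round(4).tolist())
E
python3 - <<'E'
from h import *
print(delta((.36,-.35,.29),target(4)),delta((.385,.043,.29),target(4)))
E
```

```text
[-2.476e-01  1.881e-01 -1.030e-01  7.000e-04 -1.000e-04  2.139e-01] [-3.816e-01  5.584e-01 -1.027e-01  7.000e-04 -1.000e-04  2.139e-01]
```

>>> {"fn": "jog_arm", "kwargs": {"moves": [[-0.2,-0.02,0.02,-0.03,0,0,0.02],[-0.2,-0.05,0.04,-0.05,0,0,0.05],[-0.2,-0.08,0.06,-0.07,0,0,0.08],[-0.2,-0.11,0.085,-0.09,0,0,0.11],[-0.2,-0.14,0.11,-0.103,0,0,0.14],[-0.2,-0.17,0.13,-0.103,0,0,0.17],[-0.2,-0.2,0.155,-0.103,0,0,0.19],[-0.2,-0.23,0.18,-0.103,0,0,0.214],[-0.2,-0.248,0.2,-0.103,0,0,0.214],[-0.2,-0.26,0.23,-0.103,0,0,0.214]]}}

```text
time_s: 1.13
tcp_pos: [0.3619, -0.3052, 0.2898]
ee_rot: [[-0.998, -0.071, 0.0], [-0.071, 0.998, -0.0], [-0.0, -0.0, -1.0]]
wrist_force: [0.6, 0.2, -0.2]
gripper_width: 0.602
```

```bash
python3 - <<'E'
from h import *
st();print(delta((.385,.043,.29),target(4)),delta((.385,.043,.125),target(4)))
E
```

```text
1.1333 tcp [ 0.3619 -0.3052  0.2898] F [ 0.61  0.24 -0.23] g 0.6024500574968772
[[-0.9975, -0.0706, 0.0], [-0.0706, 0.9975, -0.0001], [-0.0, -0.0001, -1.0]]
[-4.760e-02  3.457e-01 -2.000e-04 -1.000e-04  0.000e+00  8.000e-04] [-4.760e-02  3.457e-01  1.648e-01 -1.000e-04  0.000e+00  8.000e-04]
```

>>> {"fn": "jog_arm", "kwargs": {"moves": [[-0.2,-0.006,0.04,0,0,0,0],[-0.2,-0.012,0.08,0,0,0,0],[-0.2,-0.018,0.12,0,0,0,0],[-0.2,-0.024,0.16,0,0,0,0],[-0.2,-0.03,0.2,0,0,0,0],[-0.2,-0.036,0.24,0,0,0,0],[-0.2,-0.04,0.28,0,0,0,0],[-0.2,-0.044,0.315,0,0,0,0],[-0.2,-0.047,0.34,0,0,0,0],[-0.2,-0.048,0.345,0,0,0,0]]}}

```text
time_s: 1.97
tcp_pos: [0.384, 0.0441, 0.2904]
ee_rot: [[-0.997, -0.074, 0.001], [-0.074, 0.997, 0.001], [-0.001, 0.001, -1.0]]
wrist_force: [0.9, -1.0, -0.9]
gripper_width: 0.599
```

```bash
python3 - <<'E'
from h import *
st();print(delta((.385,.041,.128),target(4)))
save(capture("side"),"s1.png",1.4)
E
```

```text
1.9667 tcp [0.384  0.0441 0.2904] F [ 0.87 -1.05 -0.93] g 0.599081592529815
[[-0.9972, -0.0744, 0.0007], [-0.0744, 0.9972, 0.001], [-0.0008, 0.001, -1.0]]
[-0.0006 -0.0034  0.1624  0.001   0.0008  0.0046]
```

View pics/s1.png

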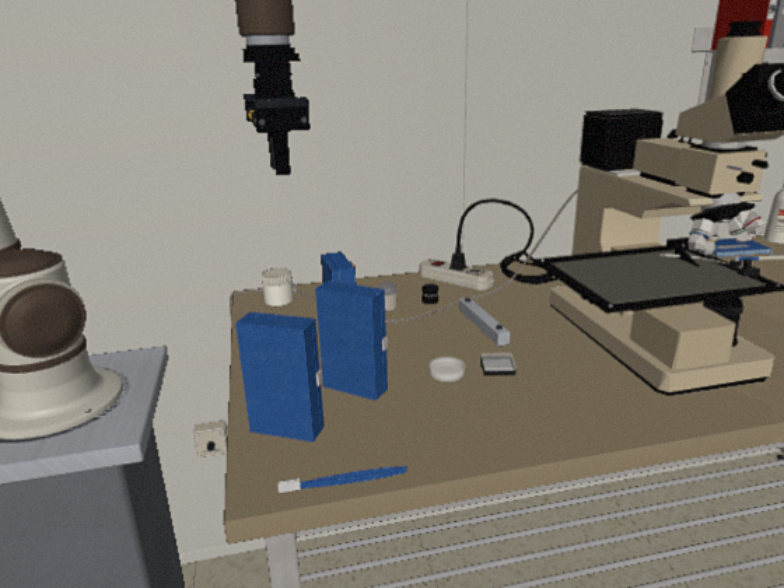

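The side view shows the gripper raised at about (275,150), in front of the target's top edge at (338,268). Nothing has been touched, so I'll descend to push height.

>>> {"fn": "jog_arm", "kwargs": {"moves": [[-0.2,0,-0.001,0.02,0,0,0],[-0.2,0,-0.002,0.045,0,0,0],[-0.2,0,-0.003,0.07,0,0,0],[-0.2,0,-0.003,0.095,0,0,0],[-0.2,0,-0.003,0.12,0,0,0],[-0.2,0,-0.003,0.14,0,0,0],[-0.2,0,-0.003,0.155,0,0,0],[-0.2,0,-0.003,0.16,0,0,0],[-0.2,-0.01,-0.003,0.16,0,0,0],[-0.2,-0.02,-0.003,0.16,0,0,0]]}}

```text
time_s: 2.85
tcp_pos: [0.4056, 0.0393, 0.1311]
ee_rot: [[-0.998, -0.07, 0.002], [-0.07, 0.998, 0.0], [-0.002, 0.0, -1.0]]
wrist_force: [0.6, -0.1, 0.8]
gripper_width: 0.601
```

```bash
python3 - <<'E'
from h import *
st()
save(capture("top"),"t1.png",1.4)
E
```

```text
2.85 tcp [0.4056 0.0393 0.1311] F [ 0.65 -0.1   0.84] g 0.6014387941857232
[[-0.9975, -0.0699, 0.0017], [-0.0699, 0.9976, 0.0002], [-0.0017, 0.0001, -1.0]]
```

View pics/t1.png

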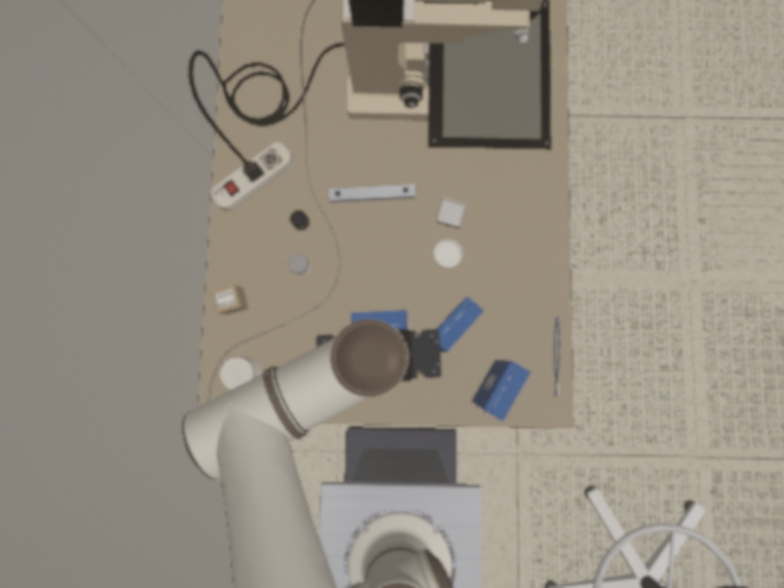

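>>> {"fn": "jog_arm", "kwargs": {"moves": [[-0.2,-0.01,0,0,0,0,0],[-0.2,-0.018,0,0,0,0,0],[-0.2,-0.023,0,0,0,0,0],[-0.2,-0.027,0,0,0,0,0],[-0.2,-0.032,0,0,0,0,0],[-0.2,-0.037,0,0,0,0,0],[-0.2,-0.042,0,0,0,0,0],[-0.2,-0.047,0,0,0,0,0],[-0.2,-0.052,0,0,0,0,0],[-0.2,-0.057,0,0,0,0,0]]}}

```text
time_s: 3.73
tcp_pos: [0.4615, 0.0436, 0.1303]
ee_rot: [[-0.998, -0.07, 0.0], [-0.07, 0.998, 0.0], [-0.0, 0.0, -1.0]]
wrist_force: [0.4, -0.4, 0.1]
gripper_width: 0.594
```

```bash
python3 - <<'E'
from h import *
st()
save(capture("top"),"t2.png",1.4)
c=capture("side");save(c,"s2.png",1.4)
E
```

```text
3.7333 tcp [0.4615 0.0436 0.1303] F [ 0.4  -0.44  0.05] g 0.593893477367979
[[-0.9976, -0.0699, 0.0], [-0.0699, 0.9976, 0.0], [-0.0, 0.0, -1.0]]
```

View pics/s2.png

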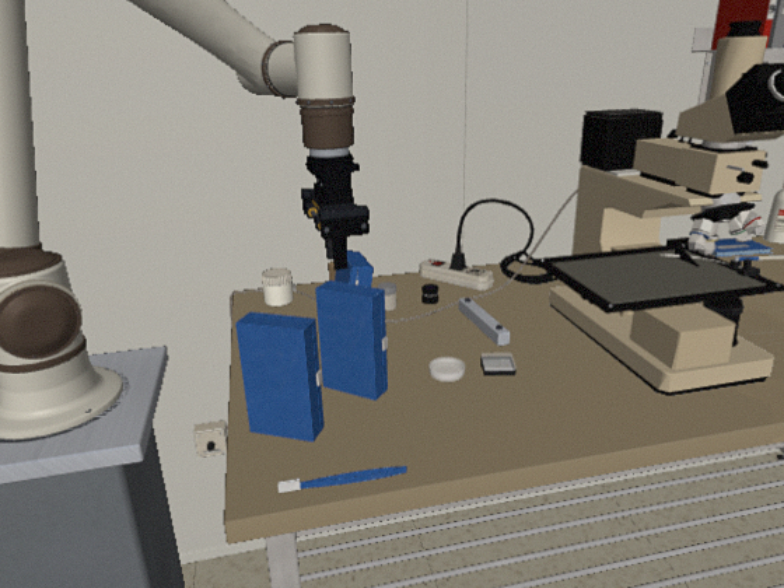

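View pics/t2.png

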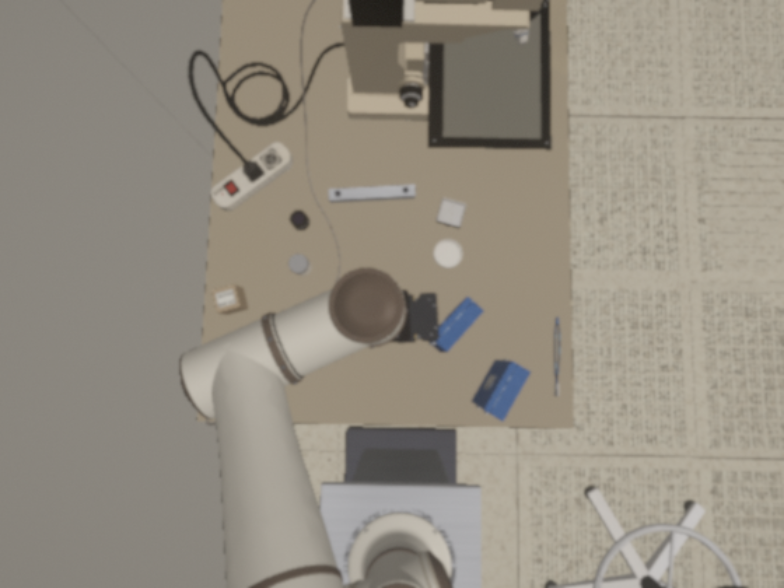

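The side view shows the target tilting forward at about (352,270). It's still held against the fingers and hasn't overbalanced yet, so I'll keep pushing slowly.

>>> {"fn": "jog_arm", "kwargs": {"moves": [[-0.2,-0.004,0,0,0,0,0],[-0.2,-0.008,0,0,0,0,0],[-0.2,-0.012,0,0,0,0,0],[-0.2,-0.016,0,0,0,0,0],[-0.2,-0.018,0,0,0,0,0],[-0.2,-0.018,0,0,0,0,0],[-0.2,-0.01,0,0,0,0,0],[-0.2,0,0,0,0,0,0],[-0.2,0.005,0,0,0,0,0],[-0.2,0.01,0,0,0,0,0]]}}

```text
time_s: 4.67
tcp_pos: [0.4498, 0.0426, 0.1303]
ee_rot: [[-0.998, -0.07, -0.0], [-0.07, 0.998, 0.0], [0.0, 0.0, -1.0]]
wrist_force: [0.3, 0.3, -0.2]
gripper_width: 0.597
```

```bash
python3 - <<'E'
from h import *
st()
c=capture("side");save(c,"s3.png",1.4)
E
```

```text
4.6667 tcp [0.4498 0.0426 0.1303] F [ 0.33  0.3  -0.18] g 0.5970150528974085
[[-0.9975, -0.07, -0.0001], [-0.07, 0.9975, 0.0001], [0.0001, 0.0001, -1.0]]
```

View pics/s3.png

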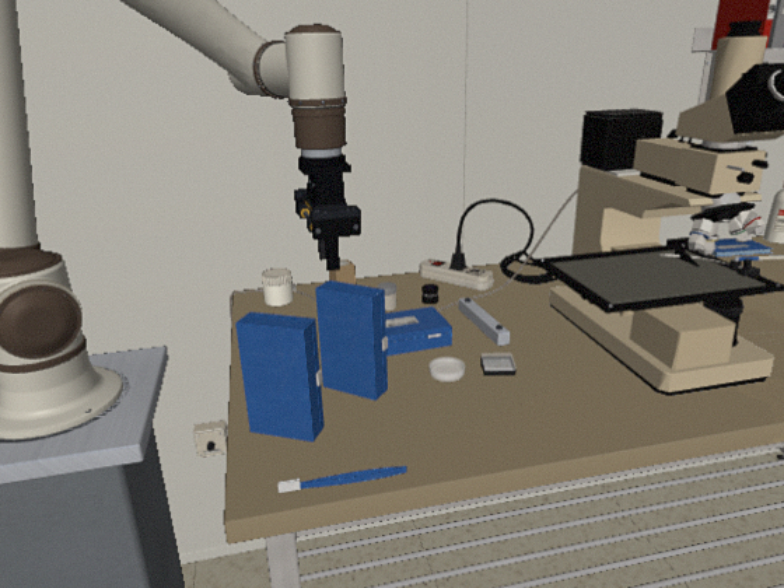

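The side view shows the box flat and lid up at about (415,330). I'll back off so the top camera can see it.

>>> {"fn": "jog_arm", "kwargs": {"moves": [[-0.2,0.01,0,-0.01,0,0,0],[-0.2,0.02,0,-0.03,0,0,0],[-0.2,0.03,0,-0.05,0,0,0],[-0.2,0.045,0,-0.06,0,0,0],[-0.2,0.06,0,-0.06,0,0,0],[-0.2,0.07,0,-0.06,0,0,0],[-0.2,0.07,0,-0.06,0,0,0],[-0.2,0.07,0,-0.06,0,0,0],[-0.2,0.07,0,-0.06,0,0,0],[-0.2,0.07,0,-0.06,0,0,0]]}}

```text
time_s: 5.55
tcp_pos: [0.3817, 0.038, 0.1899]
ee_rot: [[-0.998, -0.07, -0.001], [-0.07, 0.998, -0.001], [0.001, -0.0, -1.0]]
wrist_force: [0.3, 1.3, 0.6]
gripper_width: 0.602
```

```bash
python3 - <<'E'
from h import *
st()
c=capture("top");save(c,"t4.png",1.4)
blue=lambda a:(a[...,2]-a[...,0])>15
P=crop(c,235,140,305,255,blue)
for z in(.039,0):
    W=np.array([onz(c,u,v,z)[:2] for u,v in P]); print(z,rect(W),cv2.boxPoints(rect(W)).round(4).tolist())
W=np.array([onz(c,u,v,.039)[:2] for u,v in P])
hi=W[:,0]>W[:,0].max()-.02
L=W[hi&(W[:,1]>.02)&(W[:,1]<.09)];v=np.polyfit(L[:,1],L[:,0],1);print("far end",v,np.polyval(v,.05))
E
```

```text
5.55 tcp [0.3817 0.038  0.1899] F [0.33 1.3  0.63] g 0.6017562299923731
[[-0.9976, -0.0697, -0.0006], [-0.0697, 0.9976, -0.0005], [0.0006, -0.0005, -1.0]]
0.039 ((0.5680201649665833, 0.05065762251615524), (0.17066648602485657, 0.09731466323137283), 3.691788911819458) [[0.4796999990940094, 0.09369999915361404], [0.4860000014305115, -0.0034000000450760126], [0.6563000082969666, 0.007600000128149986], [0.6499999761581421, 0.1046999990940094]]
0 ((0.5737873911857605, 0.052404362708330154), (0.17688977718353271, 0.10086321085691452), 3.691788673400879) [[0.4823000133037567, 0.09700000286102295], [0.4887999892234802, -0.003599999938160181], [0.6653000116348267, 0.007799999788403511], [0.6588000059127808, 0.10840000212192535]]
far end [-0.07008157  0.6566363 ] 0.6531322248418983
```

View pics/t4.png

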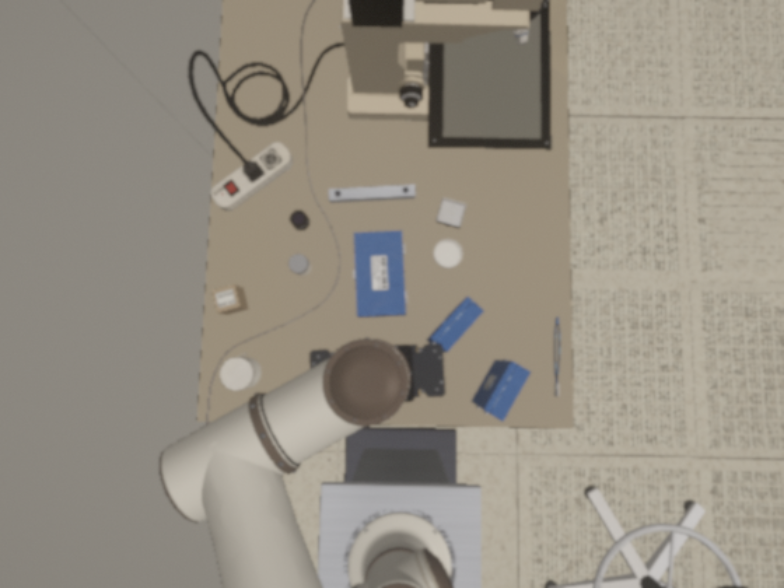

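The box lies flat, centred at (.568,.051) and turned about 3.8° against the bar's 4.3°, with a gap of about 70 mm. A decoy corner is close to where the gripper body would descend, so I'll come down behind the end face shifted left.

```bash
python3 - <<'E'
from h import *
print(delta((.4655,.058,.19),target(4)),delta((.4655,.058,.015),target(4)))
E
```

```text
[-0.085   0.0141 -0.0002 -0.0005 -0.0008 -0.0002] [-0.0851  0.0142  0.1748 -0.0005 -0.0008 -0.0002]
```

>>> {"fn": "jog_arm", "kwargs": {"moves": [[0.1,-0.02,0.005,0,0,0,0],[0.1,-0.04,0.01,0,0,0,0],[0.1,-0.06,0.014,0,0,0,0],[0.1,-0.075,0.014,0,0,0,0],[0.1,-0.083,0.014,0.01,0,0,0],[0.1,-0.084,0.014,0.03,0,0,0],[0.1,-0.084,0.014,0.05,0,0,0],[0.1,-0.084,0.014,0.07,0,0,0],[0.1,-0.084,0.014,0.08,0,0,0],[0.1,-0.084,0.014,0.085,0,0,0]]}}

```text
time_s: 6.43
tcp_pos: [0.4623, 0.0569, 0.1024]
ee_rot: [[-0.998, -0.069, -0.005], [-0.069, 0.998, -0.002], [0.005, -0.002, -1.0]]
wrist_force: [-1.2, -0.4, 0.1]
gripper_width: 0.454
```

```bash
python3 - <<'E'
from h import *
st();print(delta((.4655,.058,.015),target(4)))
c=capture("side");save({"frame":c["frame"][100:340,150:390]},"s5.png",2.5)
c=capture("top");save({"frame":c["frame"][100:340,150:430]},"t5.png",2.5)
E
```

```text
6.4333 tcp [0.4623 0.0569 0.1024] F [-1.16 -0.41  0.07] g 0.4544564958315841
[[-0.9976, -0.0689, -0.005], [-0.0689, 0.9976, -0.002], [0.0052, -0.0016, -1.0]]
[-0.0037  0.001   0.0874 -0.0016 -0.0052 -0.0008]
```

View pics/s5.png

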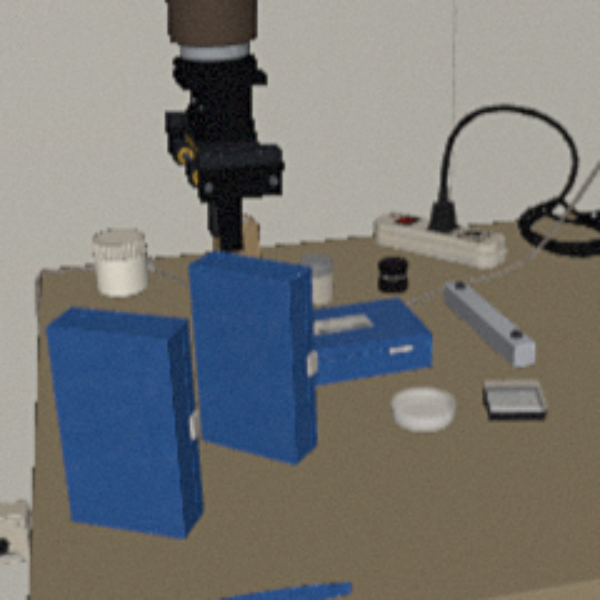

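View pics/t5.png

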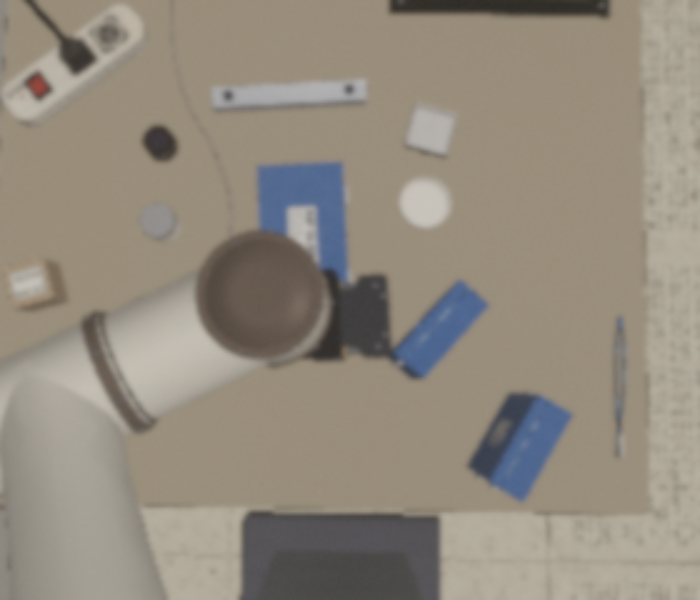

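The gripper body's right-rear corner in the top crop, at (389,355), is only a few millimetres from the decoy corner at (393,357). I'll shift forward and left before going down.

>>> {"fn": "jog_arm", "kwargs": {"moves": [[0.0,-0.003,0.003,0,0,0,0],[0.0,-0.006,0.006,0,0,0,0],[0.0,-0.006,0.006,0,0,0,0],[0.0,-0.006,0.006,0.015,0,0,0],[0.0,-0.006,0.006,0.03,0,0,0],[0.0,-0.006,0.006,0.045,0,0,0],[0.0,-0.006,0.006,0.06,0,0,0],[0.0,-0.006,0.006,0.075,0,0,0],[0.0,-0.006,0.006,0.083,0,0,0],[0.0,-0.006,0.006,0.085,0,0,0]]}}

```text
time_s: 7.37
tcp_pos: [0.4691, 0.064, 0.0194]
ee_rot: [[-0.998, -0.07, -0.002], [-0.07, 0.998, -0.001], [0.002, -0.001, -1.0]]
wrist_force: [-0.1, -1.1, 0.6]
gripper_width: 0.495
```

```bash
python3 - <<'E'
from h import *
st()
c=capture("side");save({"frame":c["frame"][100:340,150:390]},"s6.png",2.5)
c=capture("top");save({"frame":c["frame"][100:340,150:430]},"t6.png",2.5)
E
```

```text
7.3667 tcp [0.4691 0.064  0.0194] F [-0.1  -1.1   0.56] g 0.4952910152777071
[[-0.9976, -0.0697, -0.0018], [-0.0697, 0.9976, -0.0008], [0.0018, -0.0006, -1.0]]
```

View pics/s6.png

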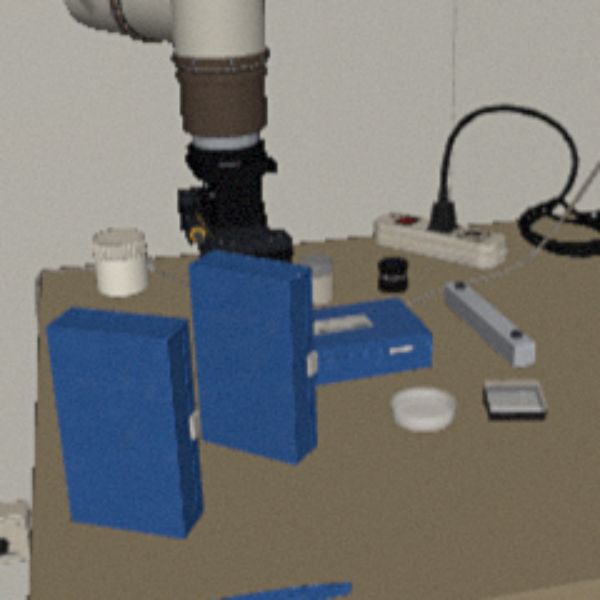

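View pics/t6.png

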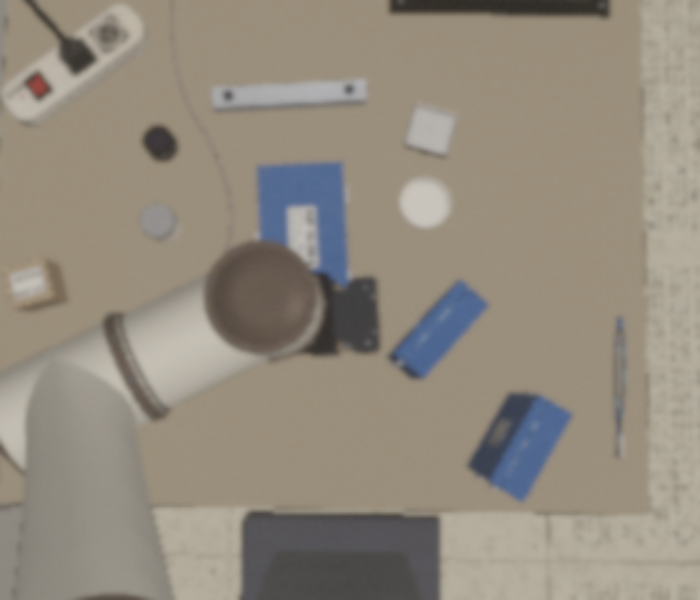

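It's down behind the end face with no contact, and the decoys haven't moved. I'll do a short first push.

>>> {"fn": "jog_arm", "kwargs": {"moves": [[0.0,-0.004,0,0.003,0,0,0],[0.0,-0.007,0,0.004,0,0,0],[0.0,-0.011,0,0.004,0,0,0],[0.0,-0.015,0,0.004,0,0,0],[0.0,-0.02,0,0.004,0,0,0],[0.0,-0.025,0,0.004,0,0,0],[0.0,-0.03,0,0.004,0,0,0],[0.0,-0.032,0,0.004,0,0,0],[0.0,-0.026,0,0.004,0,0,0],[0.0,-0.024,0,0.004,0,0,0]]}}

```text
time_s: 8.3
tcp_pos: [0.4924, 0.0655, 0.0159]
ee_rot: [[-0.998, -0.069, -0.002], [-0.069, 0.998, -0.0], [0.002, -0.0, -1.0]]
wrist_force: [-0.8, -0.4, 0.3]
gripper_width: 0.496
```

```bash
python3 - <<'E'
from h import *
st()
c=capture("top");save({"frame":c["frame"][100:340,150:430]},"t7.png",2.5)
blue=lambda a:(a[...,2]-a[...,0])>15
P=crop(c,235,140,300,195,blue)
W=np.array([onz(c,u,v,.039)[:2] for u,v in P])
L=W[(W[:,0]>W[:,0].max()-.02)&(W[:,1]>.02)&(W[:,1]<.09)];v=np.polyfit(L[:,1],L[:,0],1);print("far end",v,np.polyval(v,.055),W[:,1].min(),W[:,1].max())
E
```

```text
8.3 tcp [0.4924 0.0655 0.0159] F [-0.78 -0.43  0.33] g 0.4960037372871976
[[-0.9976, -0.0691, -0.0015], [-0.0691, 0.9976, -0.0003], [0.0015, -0.0002, -1.0]]
far end [-0.06880393  0.65655855] 0.6527743379637603 0.002515380947819169 0.10379122182085128
```

View pics/t7.png

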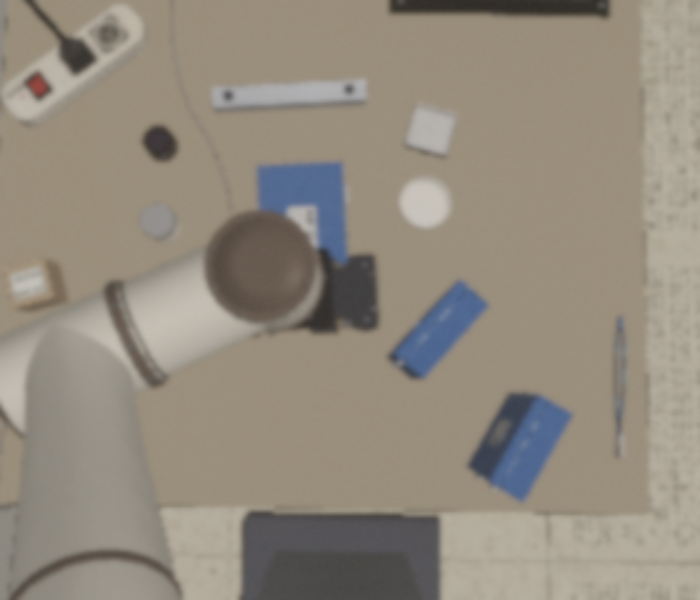

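The far end in the top view is still at x=.653, so the box hasn't moved yet, even though the tips should have reached it. I'll check from the side.

```bash
python3 - <<'E'
from h import *
st()
c=capture("side");save({"frame":c["frame"][150:310,180:380]},"s7.png",3.5)
c=capture("top");
for p in((.483,.045,.039),(.483,.045,0),(.653,.057,.039),(.4924,.0655,.0159)): print(p,proj(c,p),proj(capture("side"),p))
E
```

```text
8.35 tcp [0.492  0.0654 0.016 ] F [ 0.02 -0.65  0.6 ] g 0.4990753849576366
[[-0.9976, -0.0694, -0.0018], [-0.0694, 0.9976, -0.0004], [0.0018, -0.0003, -1.0]]
(0.483, 0.045, 0.039) [271.9767509  225.13671281] [251.24105836 235.58510269]
(0.483, 0.045, 0) [272.48843342 226.07178128] [252.02651174 249.56652529]
(0.653, 0.057, 0.039) [269.21991908 165.11374525] [314.93947651 225.85203418]
(0.4924, 0.0655, 0.0159) [265.1558173  222.25217892] [253.98450215 240.0498965 ]
```

View pics/s7.png

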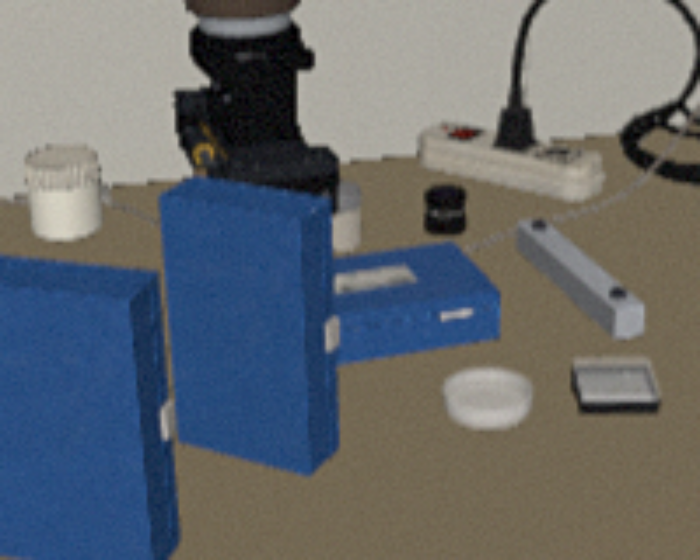

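```bash
python3 - <<'E'
from h import *
c=capture("side")
print("s5 tip", proj(c,(.4623,.0569,.1024)), [proj(c,(.4623+dx,.0569-.03,.1024)).round(1) for dx in(-.0095,.0095)])
print("s1 tip", proj(c,(.384,.0441,.2904)))
print("far rt corner top", onz(c,180+498/3.5,150+293/3.5,.039), "bot",onz(c,180+498/3.5,150+338/3.5,0))
print("far left top", onz(c,180+455/3.5,150+243/3.5,.039))
im=cv2.imread("pics/s3.png"); 
im=cv2.imread("pics/s5.png")[200:330,150:300]; cv2.imwrite("pics/z.png",cv2.resize(im,None,fx=4,fy=4))
im=cv2.imread("pics/s2.png")[230:320,280:420]; cv2.imwrite("pics/z2.png",cv2.resize(im,None,fx=5,fy=5))
E
```

```text
s5 tip [240.79922445 211.2246062 ] [array([238.7, 216.1]), array([246.5, 215.3])]
s1 tip [201.67475776 138.84000853]
far rt corner top [0.65593198 0.00554216 0.039     ] bot [0.65835333 0.01162138 0.        ]
far left top [0.65314679 0.10163256 0.039     ]
```

View pics/z.png

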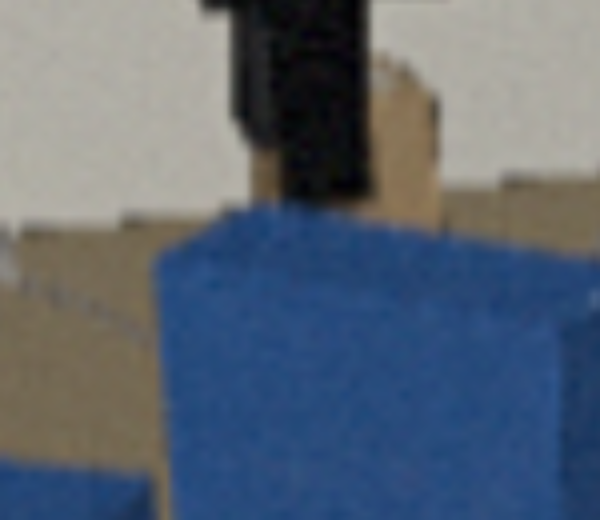

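View pics/z2.png

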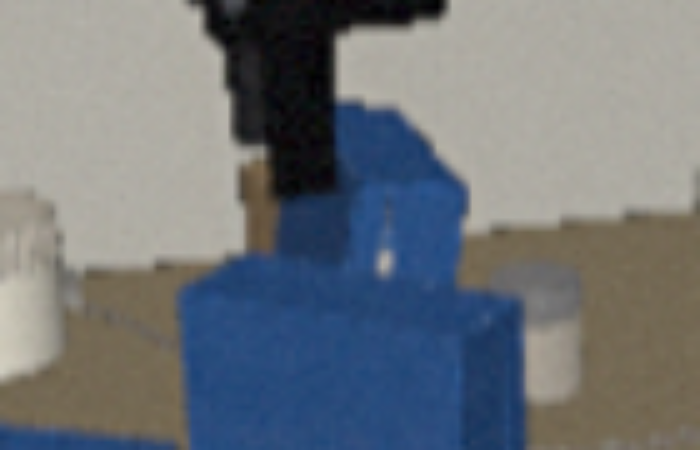

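The side view explains it. In the s5 crop the finger ends project about 16 px higher than the reported TCP does, at v≈199 against 215. So the real tips sit roughly 40 mm above where I took them to be and are now over the box. I'll quantify that from two pictures.

```bash
python3 - <<'E'
from h import *
c=capture("side")
def dark(fn,s,x0,y0):
    pass
for nm,p,yo,v in(("s5",(.4623,.0569,.1024),-.027,199.5),("s2",(.4615,.0436,.1303),-.033,(230+190/5)/1.4)):
    for dz in(0,.03,.035,.04,.045,.05): print(nm,dz,proj(c,(p[0]+.002,p[1]+yo,p[2]+dz)).round(1),"seen v",round(v,1))
im=cv2.imread("pics/s1.png")[60:190,220:330]; cv2.imwrite("pics/z3.png",cv2.resize(im,None,fx=5,fy=5))
for dz in(0,.03,.04,.05): print("s1",dz,(proj(c,(.384,.0441-.033,.2904+dz))*1.4-[220,60])*5, (proj(c,(.384,.0441+.033,.2904+dz))*1.4-[220,60])*5)
E
```

```text
s5 0 [243.3 215.1] seen v 199.5
s5 0.03 [242.5 203.5] seen v 199.5
s5 0.035 [242.4 201.5] seen v 199.5
s5 0.04 [242.3 199.5] seen v 199.5
s5 0.045 [242.1 197.5] seen v 199.5
s5 0.05 [242.  195.5] seen v 199.5
s2 0 [243.5 207.2] seen v 191.4
s2 0.03 [242.7 195.1] seen v 191.4
s2 0.035 [242.6 193. ] seen v 191.4
s2 0.04 [242.5 191. ] seen v 191.4
s2 0.045 [242.3 188.9] seen v 191.4
s2 0.05 [242.2 186.9] seen v 191.4
s1 0 [318.44044514 693.74453471] [305.41109533 651.33643894]
s1 0.03 [309.15630575 596.42676318] [296.53412887 559.46879272]
s1 0.04 [306.00498997 563.44540643] [293.52421132 528.36489342]
s1 0.05 [302.82465439 530.18649982] [290.48822145 497.01488964]
```

View pics/z3.png

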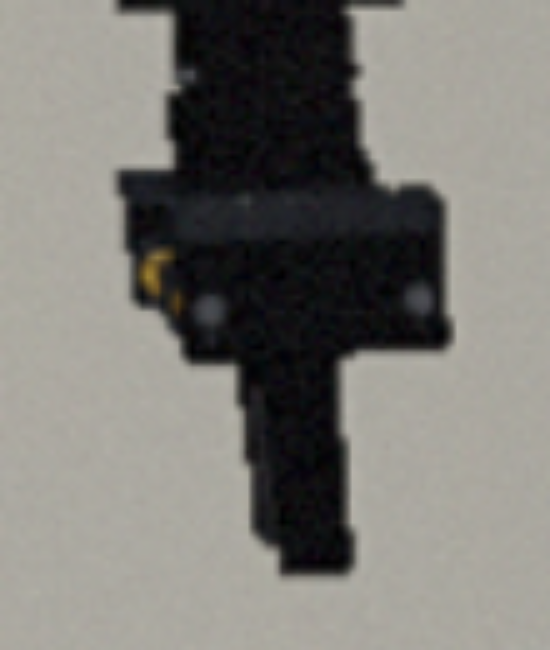

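All three pictures agree: the real fingertips sit 38–40 mm above the reported TCP. I'll back off horizontally, then descend to the corrected height.

>>> {"fn": "jog_arm", "kwargs": {"moves": [[0.0,0.008,0,0,0,0,0],[0.0,0.016,0,0,0,0,0],[0.0,0.024,0,0,0,0,0],[0.0,0.027,0,0,0,0,0],[0.0,0.027,0,0,0,0,0],[0.0,0.027,0,0.008,0,0,0],[0.0,0.027,0,0.016,0,0,0],[0.0,0.027,0,0.024,0,0,0],[0.0,0.027,0,0.032,0,0,0],[0.0,0.027,0,0.036,0,0,0]]}}

```text
time_s: 9.58
tcp_pos: [0.4659, 0.0635, -0.0215]
ee_rot: [[-0.998, -0.069, -0.002], [-0.069, 0.998, -0.001], [0.003, -0.001, -1.0]]
wrist_force: [-1.3, 0.3, 0.4]
gripper_width: 0.499
```

```bash
python3 - <<'E'
from h import *
st()
c=capture("side");save({"frame":c["frame"][150:310,180:380]},"s8.png",3.5)
c=capture("top");save({"frame":c["frame"][100:340,150:430]},"t8.png",2.5)
E
```

```text
9.5833 tcp [ 0.4659  0.0635 -0.0215] F [-1.35  0.29  0.39] g 0.4986675501422599
[[-0.9976, -0.0694, -0.0024], [-0.0694, 0.9976, -0.0011], [0.0025, -0.001, -1.0]]
```

View pics/s8.png

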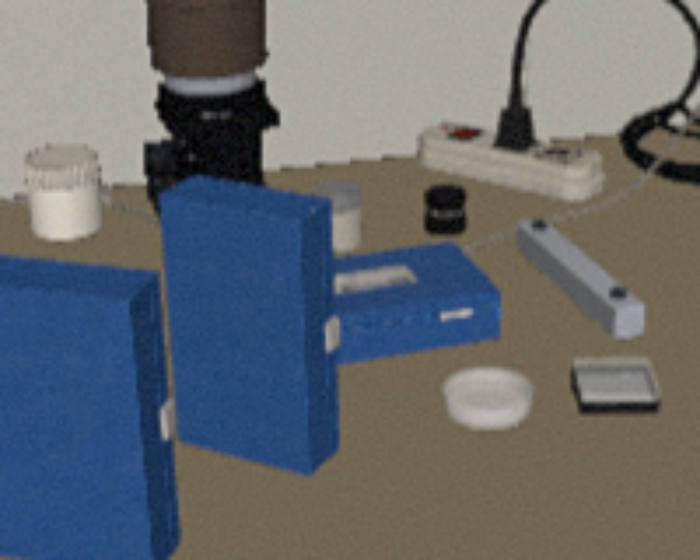

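View pics/t8.png

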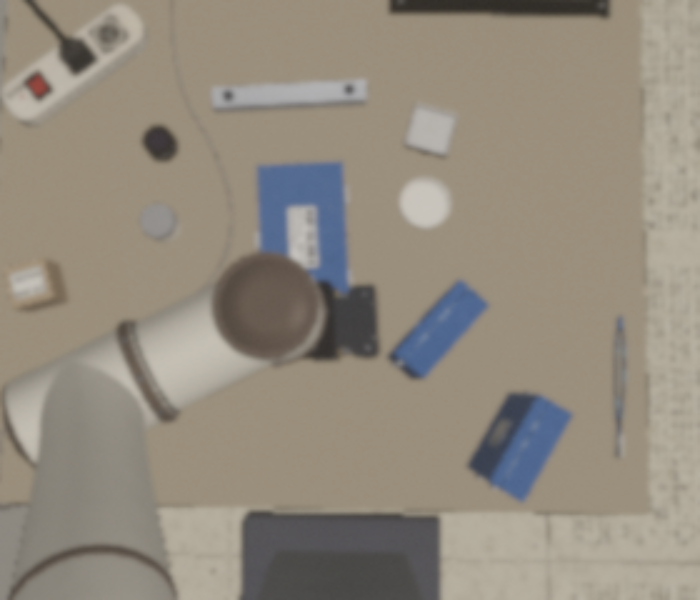

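No bench contact and nothing disturbed. Now a first short push.

>>> {"fn": "jog_arm", "kwargs": {"moves": [[0.0,-0.004,0,0.002,0,0,0],[0.0,-0.007,0,0.002,0,0,0],[0.0,-0.011,0,0.002,0,0,0],[0.0,-0.015,0,0.002,0,0,0],[0.0,-0.02,0,0.002,0,0,0],[0.0,-0.025,0,0.002,0,0,0],[0.0,-0.03,0,0.002,0,0,0],[0.0,-0.035,0,0.002,0,0,0],[0.0,-0.036,0,0.002,0,0,0],[0.0,-0.036,0,0.002,0,0,0]]}}

```text
time_s: 10.52
tcp_pos: [0.5034, 0.0667, -0.0217]
ee_rot: [[-0.998, -0.07, 0.001], [-0.07, 0.998, 0.0], [-0.001, 0.0, -1.0]]
wrist_force: [0.2, -0.9, 0.2]
gripper_width: 0.499
```

```bash
cat >> h.py <<'E'
def far(c):
    blue=lambda a:(a[...,2]-a[...,0])>15
    P=crop(c,230,140,300,195,blue)
    W=np.array([onz(c,u,v,.039)[:2] for u,v in P])
    L=W[(W[:,0]>W[:,0].max()-.015)&(W[:,1]>W[:,1].min()+.015)&(W[:,1]<W[:,1].max()-.015)];v=np.polyfit(L[:,1],L[:,0],1);print("far end slope",v[0].round(4),"x at y.06",np.polyval(v,.06).round(4),W[:,1].min(),W[:,1].max())
E
python3 - <<'E'
from h import *
st()
c=capture("top");far(c);save({"frame":c["frame"][100:340,150:430]},"t9.png",2.5)
E
```

```text
10.5167 tcp [ 0.5034  0.0667 -0.0217] F [ 0.23 -0.89  0.18] g 0.49928906787021754
[[-0.9976, -0.0697, 0.0011], [-0.0697, 0.9976, 0.0004], [-0.0011, 0.0003, -1.0]]
far end slope -0.0693 x at y.06 0.6839 0.003217127900519615 0.10608578334802603
```

View pics/t9.png

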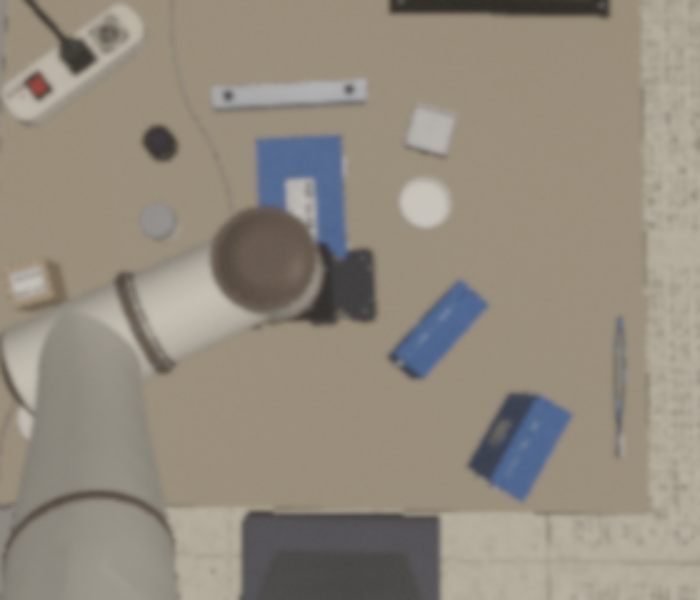

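The box moved 31 mm and stayed square (slope −.069, against about −.075 for the bar). I'll back off, centre and spread the fingers, then push on.

>>> {"fn": "jog_arm", "kwargs": {"moves": [[0.0,0.005,0,0,0,0,0],[-0.2,0.008,-0.003,0,0,0,-0.005],[-0.2,0.008,-0.008,0,0,0,-0.005],[-0.2,0.008,-0.013,0,0,0,-0.005],[-0.2,0.008,-0.018,0,0,0,-0.005],[-0.2,0.007,-0.019,0,0,0,-0.005],[-0.2,0.003,-0.019,0,0,0,-0.005],[-0.2,-0.001,-0.019,0,0,0,-0.005],[-0.2,-0.006,-0.019,0,0,0,-0.005],[-0.2,-0.011,-0.019,0,0,0,-0.005]]}}

```text
time_s: 11.4
tcp_pos: [0.515, 0.0483, -0.0218]
ee_rot: [[-0.997, -0.075, -0.001], [-0.075, 0.997, -0.0], [0.001, -0.0, -1.0]]
wrist_force: [-1.7, 1.0, 0.8]
gripper_width: 0.6
```

```bash
python3 - <<'E'
from h import *
st()
c=capture("top");far(c)
E
```

```text
11.4 tcp [ 0.515   0.0483 -0.0218] F [-1.68  0.96  0.8 ] g 0.6003175319317321
[[-0.9972, -0.0747, -0.0009], [-0.0747, 0.9972, -0.0003], [0.0009, -0.0002, -1.0]]
far end slope -0.0747 x at y.06 0.6939 0.004145910076841651 0.1078810491616263
```

>>> {"fn": "jog_arm", "kwargs": {"moves": [[-0.2,-0.003,0,0,0,0,0],[-0.2,-0.006,0,0,0,0,0],[-0.2,-0.009,0,0,0,0,0],[-0.2,-0.012,0,0,0,0,0],[-0.2,-0.015,0,0,0,0,0],[-0.2,-0.018,0,0,0,0,0],[-0.2,-0.021,0,0,0,0,0],[-0.2,-0.023,0,0,0,0,0],[-0.2,-0.025,0,0,0,0,0],[-0.2,-0.025,0,0,0,0,0]]}}

```text
time_s: 12.28
tcp_pos: [0.5404, 0.0503, -0.0217]
ee_rot: [[-0.997, -0.075, 0.001], [-0.075, 0.997, 0.0], [-0.001, 0.0, -1.0]]
wrist_force: [0.6, -0.1, 0.4]
gripper_width: 0.598
```

```bash
python3 - <<'E'
from h import *
st()
c=capture("top");far(c);save({"frame":c["frame"][110:260,190:370]},"t10.png",4)
c=capture("side");save({"frame":c["frame"][170:290,240:380]},"s10.png",5)
E
```

```text
12.2833 tcp [ 0.5404  0.0503 -0.0217] F [ 0.58 -0.11  0.37] g 0.5981940291270454
[[-0.9972, -0.0748, 0.0008], [-0.0748, 0.9972, 0.0002], [-0.0008, 0.0001, -1.0]]
far end slope -0.0766 x at y.06 0.721 0.006830148866945228 0.11015032939469745
```

View pics/t10.png

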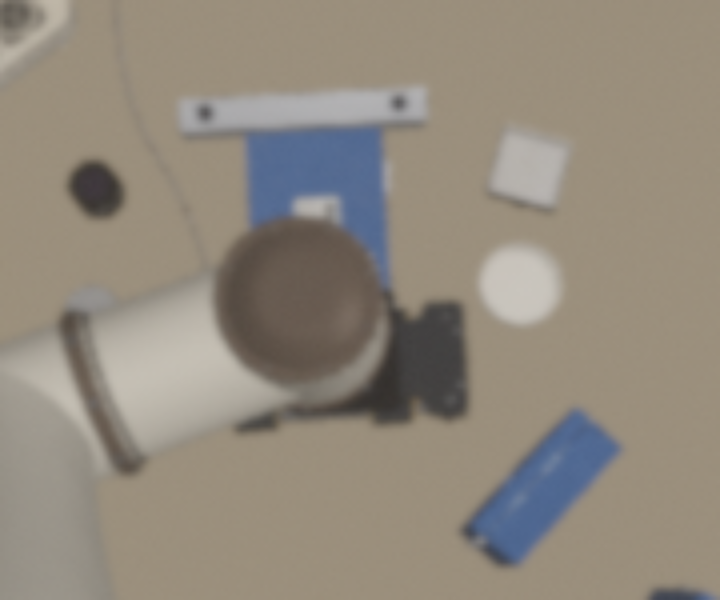

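View pics/s10.png

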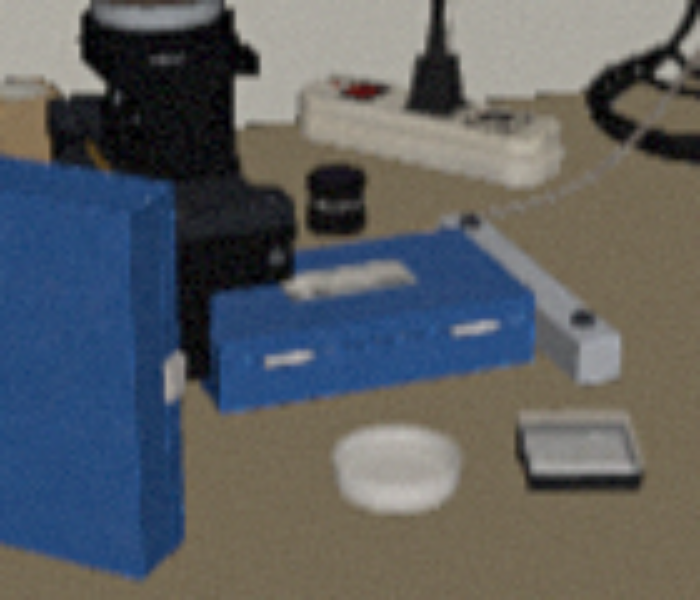

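A few millimetres remain. I'll creep in and watch the force.

>>> {"fn": "jog_arm", "kwargs": {"moves": [[-0.2,-0.001,0,0,0,0,0],[-0.2,-0.002,0,0,0,0,0],[-0.2,-0.0025,0,0,0,0,0],[-0.2,-0.003,0,0,0,0,0],[-0.2,-0.0035,0,0,0,0,0],[-0.2,-0.004,0,0,0,0,0],[-0.2,-0.0045,0,0,0,0,0],[-0.2,-0.005,0,0,0,0,0],[-0.2,-0.005,0,0,0,0,0],[-0.2,-0.005,0,0,0,0,0]]}}

```text
time_s: 13.22
tcp_pos: [0.5449, 0.0506, -0.0218]
ee_rot: [[-0.997, -0.075, 0.0], [-0.075, 0.997, 0.0], [-0.0, 0.0, -1.0]]
wrist_force: [-0.7, -0.0, 1.3]
gripper_width: 0.601
```

```bash
python3 - <<'E'
from h import *
for i in range(3):
    st();c=capture("top");far(c)
c=capture("side");save({"frame":c["frame"][170:290,240:380]},"s11.png",5)
E
```

```text
13.2167 tcp [ 0.5449  0.0506 -0.0218] F [-0.72 -0.02  1.31] g 0.6011033345166137
[[-0.9972, -0.0747, 0.0003], [-0.0747, 0.9972, 0.0001], [-0.0003, 0.0, -1.0]]
far end slope -0.0766 x at y.06 0.7252 0.007061689549888857 0.1116417776611018
13.2667 tcp [ 0.545   0.0505 -0.0218] F [-0.25 -0.09 -0.13] g 0.6018296712971621
[[-0.9972, -0.0747, 0.0003], [-0.0747, 0.9972, 0.0001], [-0.0003, 0.0, -1.0]]
far end slope -0.0796 x at y.06 0.7252 0.007090670778903413 0.1116642850605297
13.3167 tcp [ 0.5449  0.0506 -0.0217] F [-1.21 -0.48  0.35] g 0.5983072468285134
[[-0.9972, -0.0748, 0.0003], [-0.0748, 0.9972, 0.0001], [-0.0003, 0.0, -1.0]]
far end slope -0.0799 x at y.06 0.7252 0.007090670778903413 0.1116417776611018
```

View pics/s11.png

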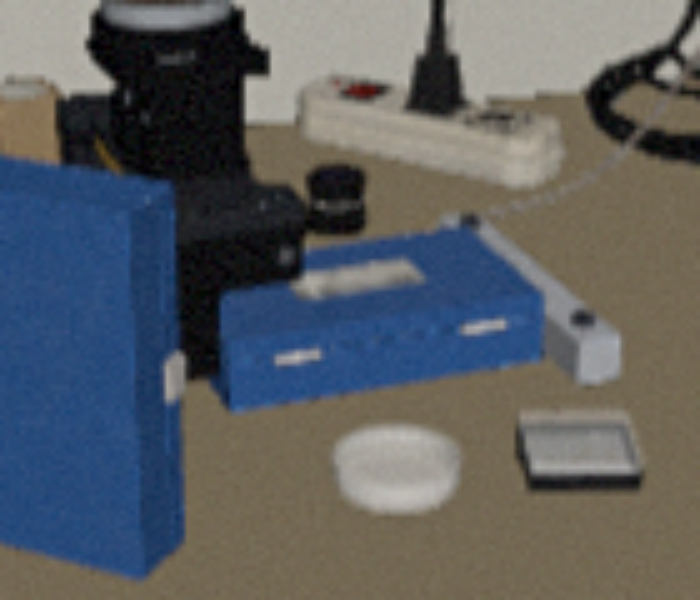

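>>> {"fn": "jog_arm", "kwargs": {"moves": [[-0.2,-0.0005,0,0,0,0,0],[-0.2,-0.001,0,0,0,0,0],[-0.2,-0.0015,0,0,0,0,0],[-0.2,-0.002,0,0,0,0,0],[-0.2,-0.0025,0,0,0,0,0],[-0.2,-0.003,0,0,0,0,0],[-0.2,-0.003,0,0,0,0,0],[-0.2,-0.003,0,0,0,0,0],[-0.2,-0.003,0,0,0,0,0],[-0.2,-0.003,0,0,0,0,0]]}}

```text
time_s: 14.25
tcp_pos: [0.548, 0.0508, -0.0217]
ee_rot: [[-0.997, -0.075, 0.0], [-0.075, 0.997, 0.0], [-0.0, 0.0, -1.0]]
wrist_force: [-0.2, 0.0, -0.3]
gripper_width: 0.596
```

```bash
python3 - <<'E'
from h import *
for i in range(2):
    st();c=capture("top");far(c)
print(sense()["moment"])
E
```

```text
14.25 tcp [ 0.548   0.0508 -0.0217] F [-0.16  0.05 -0.27] g 0.5964258288292431
[[-0.9972, -0.0748, 0.0005], [-0.0748, 0.9972, 0.0002], [-0.0005, 0.0001, -1.0]]
far end slope -0.021 x at y.06 0.7271 0.007090670778903413 0.111776853919856
14.3 tcp [ 0.548   0.0508 -0.0217] F [-0.13  0.18 -1.63] g 0.5974621288117928
[[-0.9972, -0.0748, 0.0004], [-0.0748, 0.9972, 0.0001], [-0.0004, 0.0001, -1.0]]
far end slope -0.021 x at y.06 0.7271 0.0071051646136512025 0.11244415431677927
[-0.00336967  0.04419392  0.03038693]
```

```bash
python3 - <<'E'
from h import *
c=capture("top");save({"frame":c["frame"][120:170,220:310]},"t12.png",8)
c=capture("side");save({"frame":c["frame"][200:260,300:375]},"s12.png",8)
E
```

```text
(no output)
```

View pics/t12.png

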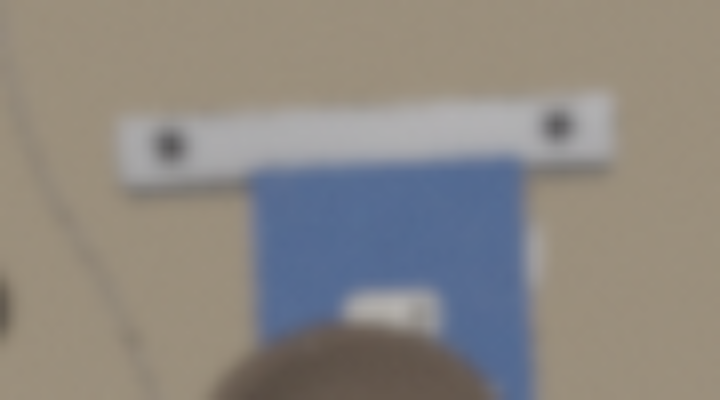

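View pics/s12.png

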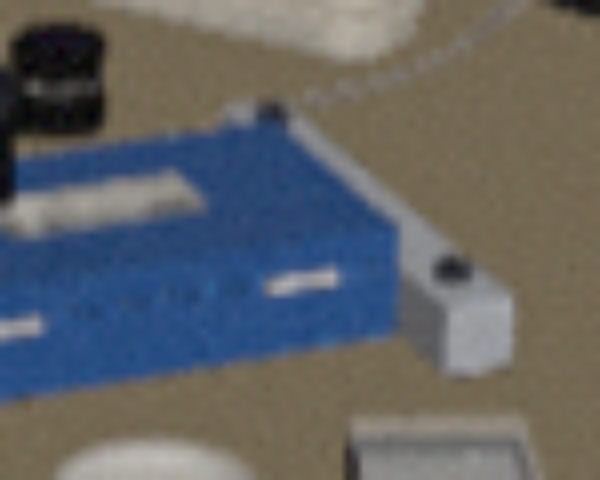

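Almost touching. I'll keep creeping until contact shows in the force.

>>> {"fn": "jog_arm", "kwargs": {"moves": [[-0.2,-0.0005,0,0,0,0,0],[-0.2,-0.001,0,0,0,0,0],[-0.2,-0.0015,0,0,0,0,0],[-0.2,-0.002,0,0,0,0,0],[-0.2,-0.0025,0,0,0,0,0],[-0.2,-0.0025,0,0,0,0,0],[-0.2,-0.0025,0,0,0,0,0],[-0.2,-0.0025,0,0,0,0,0],[-0.2,-0.0025,0,0,0,0,0],[-0.2,-0.0025,0,0,0,0,0]]}}

```text
time_s: 15.28
tcp_pos: [0.548, 0.0505, -0.0221]
ee_rot: [[-0.997, -0.074, -0.004], [-0.074, 0.997, -0.001], [0.004, -0.001, -1.0]]
wrist_force: [-5.9, 1.0, 3.4]
gripper_width: 0.598
```

```bash
python3 - <<'E'
from h import *
st();c=capture("top");st();print(sense()["moment"])
E
```

```text
15.2833 tcp [ 0.548   0.0505 -0.0221] F [-5.92  1.    3.37] g 0.5977131482006613
[[-0.9972, -0.0744, -0.0043], [-0.0744, 0.9972, -0.001], [0.0044, -0.0007, -1.0]]
15.3333 tcp [ 0.548   0.0504 -0.0221] F [-4.68  0.91  3.64] g 0.6011671641507541
[[-0.9972, -0.0744, -0.0043], [-0.0744, 0.9972, -0.001], [0.0044, -0.0007, -1.0]]
[0.32007322 1.62606707 0.10412991]
```

Contact: the TCP has stopped at .548 with about 6 N. I'll press slightly more to square it, then back away.

>>> {"fn": "jog_arm", "kwargs": {"moves": [[-0.2,-0.0005,0,0,0,0,0],[-0.2,-0.001,0,0,0,0,0],[-0.2,-0.0015,0,0,0,0,0],[-0.2,-0.002,0,0,0,0,0],[-0.2,-0.002,0,0,0,0,0],[-0.2,-0.002,0,0,0,0,0],[-0.2,0,0,0,0,0,0],[-0.2,0.003,0,0,0,0,0],[-0.2,0.006,0,0,0,0,0],[-0.2,0.01,0,0,0,0,0]]}}

```text
time_s: 16.17
tcp_pos: [0.5413, 0.0505, -0.0215]
ee_rot: [[-0.997, -0.075, 0.002], [-0.075, 0.997, 0.001], [-0.002, 0.0, -1.0]]
wrist_force: [-0.0, 0.2, 0.0]
gripper_width: 0.602
```

```bash
python3 - <<'E'
from h import *
st()
E
```

```text
16.1667 tcp [ 0.5413  0.0505 -0.0215] F [-0.04  0.19  0.03] g 0.6016170406388902
[[-0.9972, -0.075, 0.0023], [-0.075, 0.9972, 0.0006], [-0.0023, 0.0004, -1.0]]
```

>>> {"fn": "jog_arm", "kwargs": {"moves": [[-0.2,0.008,0,0,0,0,0],[-0.2,0.014,0,0,0,0,0],[-0.2,0.016,0,-0.01,0,0,0],[-0.2,0.016,0,-0.035,0,0,0],[-0.2,0.016,0,-0.065,0,0,0],[-0.2,0.016,0,-0.1,0,0,0],[-0.2,0.02,0,-0.135,0,0,0],[-0.2,0.04,0,-0.165,0,0,0],[-0.2,0.07,0,-0.19,0,0,0],[-0.2,0.1,0,-0.2,0,0,0]]}}

```text
time_s: 17.0
tcp_pos: [0.4419, 0.0431, 0.1826]
ee_rot: [[-0.997, -0.075, 0.008], [-0.075, 0.997, 0.002], [-0.008, 0.002, -1.0]]
wrist_force: [-0.8, 0.6, 1.4]
gripper_width: 0.598
```

>>> {"fn": "jog_arm", "kwargs": {"moves": [[-0.2,0.02,0,0,0,0,0],[-0.2,0.035,0,0,0,0,0],[-0.2,0.04,0,0,0,0,0],[-0.2,0.04,0,0,0,0,0],[-0.2,0.04,0,0,0,0,0],[-0.2,0.04,0,0,0,0,0],[-0.2,0.04,0,0,0,0,0],[-0.2,0.04,0,0,0,0,0],[-0.2,0.04,0,0,0,0,0],[-0.2,0.04,0,0,0,0,0]]}}

```text
time_s: 17.83
tcp_pos: [0.4009, 0.0397, 0.178]
ee_rot: [[-0.997, -0.075, -0.001], [-0.075, 0.997, -0.0], [0.001, -0.0, -1.0]]
wrist_force: [0.0, 0.3, -0.3]
gripper_width: 0.599
```

```bash
python3 - <<'E'
from h import *
st()
c=capture("top");save(c,"t13.png",1.4);save({"frame":c["frame"][120:215,220:310]},"t13b.png",6)
blue=lambda a:(a[...,2]-a[...,0])>22
P=crop(c,235,138,300,215,blue)
W=np.array([onz(c,u,v,.039)[:2] for u,v in P]);r=rect(W);print(r,cv2.boxPoints(r).round(4).tolist())
m=W[:,0]
L=W[(W[:,0]<W[:,0].min()+.02)&(W[:,1]>.02)&(W[:,1]<.09)];print("near end slope",np.polyfit(L[:,1],L[:,0],1))
for nm,sgn in(("left",1),("right",-1)):
    L=W[(W[:,0]>.58)&(W[:,0]<.70)&(sgn*(W[:,1]-.057)>0.03)];v=np.polyfit(L[:,0],L[:,1],1);print(nm,v)
c=capture("side");save(c,"s13.png",1.4);save({"frame":c["frame"][190:265,265:375]},"s13b.png",7)
E
```

```text
17.8333 tcp [0.4009 0.0397 0.178 ] F [ 0.02  0.31 -0.28] g 0.598831701248528
[[-0.9972, -0.0745, -0.0007], [-0.0745, 0.9972, -0.0004], [0.0007, -0.0003, -1.0]]
((0.6419986486434937, 0.05682394653558731), (0.17174161970615387, 0.0972028374671936), 4.111044883728027) [[0.5529000163078308, 0.09910000115633011], [0.5598000288009644, 0.002199999988079071], [0.7311000227928162, 0.014499999582767487], [0.7242000102996826, 0.11150000244379044]]
near end slope [-0.0724983   0.56063999]
left [0.07477206 0.05619899]
right [ 0.07647266 -0.03973391]
```

View pics/t13.png

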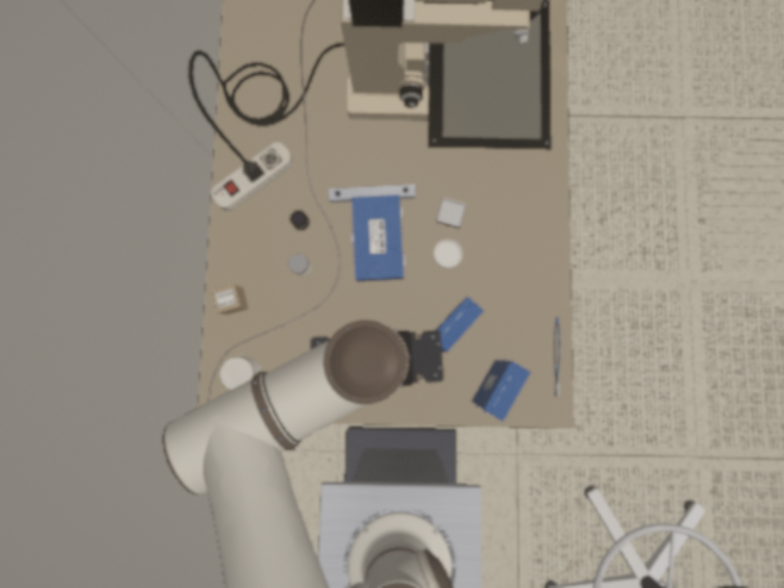

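View pics/t13b.png

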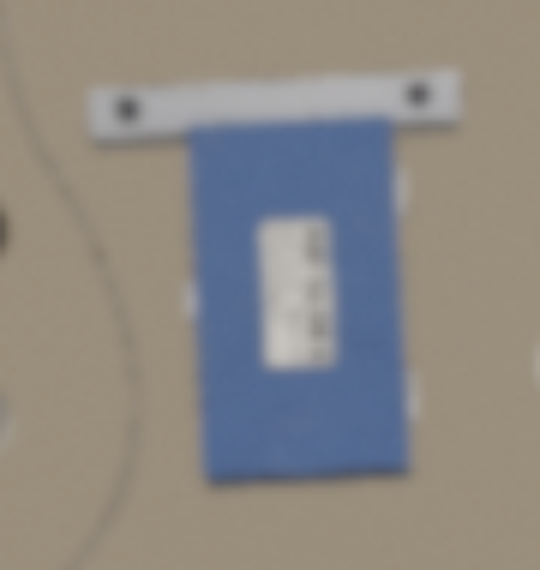

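View pics/s13b.png

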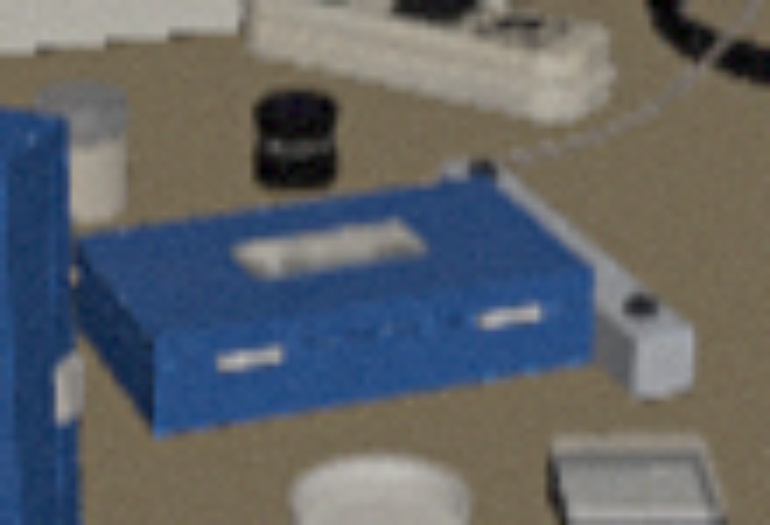

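The box's side slopes of .075–.076 match the bar (.074–.075). It sits against the bar and within its length. I'll compare the bystanders with the first picture, then hand in.

```bash
python3 - <<'E'
from h import *
a=cv2.imread("pics/top0.png").astype(int);b=cv2.imread("pics/t13.png").astype(int)
d=np.abs(a-b).max(2)
for n,(x,y,r) in dict(petri=(448,253,22),gel=(451,213,22),loupe=(300,220,16),can=(298,263,18),tweez=(557,355,45),bulb=(229,299,20),decoy=(470,315,18),decoy2=(500,388,30),cot=(232,372,16)).items(): print(n,np.percentile(d[y-r:y+r,x-r:x+r],99))
print(finish_job())
E
```

```text
petri 4.0
gel 4.0
loupe 4.0
can 4.0
tweez 4.0
bulb 4.0
decoy 3.0
decoy2 3.0
cot 43.0
the job is handed in; nothing more can be done
None
```

The slide box lies flat, lid up, with its +y end against the stop bar and within the bar's length. I handed the job in at about 18 s of the 48 s allowed, with the gripper clear of everything.

**What I did:** I tipped the leftmost box towards the bar with spread fingertips. Then I pushed its foot end along the bench in three stages, pressed it lightly against the bar, and backed off.

**What went wrong on the way:** the real fingertips turned out to be about 39 mm above the reported TCP. That put the tipping push nearer 169 mm up than 140 mm. It also meant my first low push passed over the box without moving it. I measured the offset in three pictures, corrected the height and pushed again.

**Last checks:**
- **Contact:** at the bar the TCP stopped moving forward and the force rose to about 6 N.
- **Squareness:** after release the box's sides are at 4.3–4.4° and the bar at 4.2–4.3°, so they agree within what I can measure.
- **Position:** the box is about 7 mm off the bar's middle.
- **Bystanders:** the two look-alike boxes and every bystander except the cot jar match the first picture almost pixel for pixel. For the cot jar the comparison failed (difference 43 against 4 or less elsewhere). I put that down to the arm overlapping it in the view, as it looked in place, but I did not check it separately.
- **Gap:** the two cameras put the bar's front face about 6 mm apart, so the pictures alone could not confirm the fit. I relied on the contact force for that.

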